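# Shingle the card loggers in the read-out tray

## Task

Lay the four card loggers in the tray as one overlapping row down its middle, so that all the displays can be read: the widest flat and up against the stop, then the others in order of width, down to the narrowest at the far end. Each card's display end points to the stop, and each rests that end on the card before it, overlapping it by about a third of its length, with its other end down on the tray floor. Leave everything else on the desk where it is.

Things in the scene. Friction and masses are not known exactly. Their poses are not given: they have to be found in the camera images.
- card_a_center (a point): The widest card logger: a flat white plastic slab 70 mm long (its x), 64 mm wide (its y), 8 mm thick (its z, up), 24 to 70 g, with a black display set in its top face, 8 to 30 mm from the middle towards its -x end (the display end), and a small grey dot near the other end. The point is its centre, half-way up. It starts with the third widest card lying on it.
- card_b_center (a point): The second widest card logger: a flat white plastic slab 70 mm long (its x), 54 mm wide (its y), 8 mm thick (its z, up), 24 to 70 g, with a black display set in its top face, 8 to 30 mm from the middle towards its -x end (the display end), and a small grey dot near the other end. The point is its centre, half-way up. It starts flat on the desk among the clutter.
- card_c_center (a point): The third widest card logger: a flat white plastic slab 70 mm long (its x), 44 mm wide (its y), 8 mm thick (its z, up), 24 to 70 g, with a black display set in its top face, 8 to 30 mm from the middle towards its -x end (the display end), and a small grey dot near the other end. The point is its centre, half-way up. It starts lying loosely on top of the widest card, turned askew.
- card_d_center (a point): The narrowest card logger: a flat white plastic slab 70 mm long (its x), 34 mm wide (its y), 8 mm thick (its z, up), 24 to 70 g, with a black display set in its top face, 8 to 30 mm from the middle towards its -x end (the display end), and a small grey dot near the other end. The point is its centre, half-way up. It starts flat on the desk among the clutter.
- tray: The grey open tray, fixed to the desk. Origin: centre of its underside, on the desk. Inside 240 mm long (its x) and 140 mm wide (its y); flat floor 4 mm above the desk; side walls and the +x end wall 5 mm thick and 10 mm high above the desk; at its -x end the dark steel stop, 30 mm high.
- tray_stop (a point): Foot of the tray's stop: the middle of the stop's inner face, at floor level (4 mm above the desk); its x points down the tray away from the stop, its y across the tray, z up. The tray's middle line runs along this x.
- chick_near: Loose bystander, not to be disturbed: yellow toy chick on a round foot, 47 mm across, 50 mm high, standing among the cards. Origin: centre of its underside, on the desk.
- chick_far: Loose bystander, not to be disturbed: yellow toy chick, 47 mm across, 50 mm high, standing further out. Origin: centre of its underside, on the desk.
- note_block: Loose bystander, not to be disturbed: white block of note paper 75 x 75 x 18 mm high. Origin: centre of its underside, on the desk.
- mouse: Loose bystander, not to be disturbed: black computer mouse 100 (x) x 58 x 32 mm high. Origin: centre of its underside, on the desk.
- stapler: Loose bystander, not to be disturbed: black stapler 130 (x) x 34 x 55 mm high. Origin: centre of its underside, on the desk.
- calculator: Loose bystander, not to be disturbed: grey pocket calculator 115 (x) x 68 x 13 mm high. Origin: centre of its underside, on the desk.
- mug: Loose bystander, not to be disturbed: white mug 80 mm across, 92 mm high, handle to its +y. Origin: centre of its underside, on the desk.
- tape_roll: Loose bystander, not to be disturbed: clear roll of tape lying flat, 66 mm across, 19 mm high. Origin: centre of its underside, on the desk.
Mind the look-alikes: they are no part of the job. Leave any green or red look-alike of the part that bears card_b_center alone. What is shaped like the part that bears card_d_center but turquoise is not meant.

How it is judged:
By the outcome, as a careful person would: the job done as asked, in the order asked, and still so for the second after the job is handed in, with the robot touching nothing.
It also fails if it takes over 72 s, if anything falls off the work surface, if the arm or the gripper's body presses on something with over 40 N, if the wrist force passes 120 N, or if a joint passes its speed limit or range.

## Robot

A 7-joint arm with a two-finger parallel gripper is mounted at the origin on the work surface. World frame = base frame: x ahead of the robot, y to its left, z up, the work surface at z = 0. Lengths are in m, angles in rad, forces in N, time in s.
With the tool pointing down it reaches from about 0.425 to 0.925 m from the base axis. Payload 6.8 kg.
Tool frame: the origin (TCP) lies midway between the tips of the shut fingers; the grasp point (between the pads) lies 19 mm behind it; z points along the fingers, y is the line along which they close (so a half turn about z gives the same grasp; the last joint's range is limited). The gripper opens to 85 mm and grips with 20 to 120 N. Pads are 22 mm wide; open, the fingers measure 114 mm over their backs; the gripper's body (76 mm by 85 mm) begins 54 mm behind the grasp point. The pads swing forward as they close: fully open they stand 13 mm farther back than shut.
Start: joints at [-1.261, 0.477, 0.022, 1.555, -0.011, 1.109, -0.083], TCP at [0.274, 0.617, 0.231] pointing down, gripper open.
Joint ranges: [-2.96, 2.96], [-0.34, 2.1], [-1.41, 1.46], [0.24, 2.44], [-1.37, 4.51], [0.17, 1.92], [-2.96, 2.96]. Speed limits (rad/s): [2.39, 2.39, 3.14, 3.14, 3.14, 3.14, 3.14].

## Interface

Orientations are given as [roll, pitch, yaw] about the fixed x, y, z axes, in that order (R = Rz(yaw) Ry(pitch) Rx(roll)).
In Python, from station import env gives the robot as it stands. The module is installed in compiled form; this text tells all that it offers.
- The arm moves only by the shell command python3 -m jog 'ROWS' [OPENING] [FORCE]. ROWS is JSON, one flat list of numbers, 4 for each row, row after row: the shift along the tool's x, y, z in m, then the turn about the tool's z in degrees. In form: [dx, dy, dz, yaw, dx, dy, dz, yaw, ...]. A call has 1 to 20 rows; each row is the pose to reach, as a shift and turn from the pose commanded when the call began, along the tool's axes at that moment; what a row does not reach only later rows make up. A row lasts 1/12 s, in which the tool goes at most 41.7 mm and 7.16 degrees, less where a joint would pass 70% of its speed; a pose out of reach is approached as far as the arm can. A call with a gripper value outside its range is refused whole. OPENING is the opening, from -1 (shut) to 1 (fully open), set as the call begins (- or left out, the last holds). The fingers move at their own pace and stop on an object; FORCE is the grip in N (left out, the last holds). Time passes only in rows, so rows that repeat a pose let the fingers close. It gives the time, the measured TCP pose, the force, the opening and the grip force at its end, in the units of the state.
- env.read_state(): the state, without advancing time (a new reading comes with each control period).
- env.get_image(name): name is "side" or "top"; returns the picture (480x640x3 uint8, blue, green, red); there is no depth.
- env.camera_info(name): a dict with "fx", "fy", "cx", "cy" (pixels), "world_from_camera" (4x4, takes a point from camera to world coordinates). Camera axes: x right, y up, looking along -z (the intrinsics and any distortion apply to the point x, -y, -z); pixel columns grow to the right and rows downward; lengths in m; the calibration is good to about 2 mm. A picture is of the moment at which its call begins. camera_info takes no time and is no camera call.
- env.job_done(): hands the job in; it is judged then, once.
The state is a dict: "clock": time; "joint_positions": joint angles; "qd": joint speeds; "tau": joint torques, N m; "eef_pos": TCP position; "tool_rot": TCP orientation; "force": force on the tool from outside, world axes, zero at the start; "ft_torque": the same for the moment, N m; "finger_gap": opening from 0.0 (shut) to 1.0 (fully open); "gripper_force": force on a finger pad.
Only numpy, scipy, OpenCV 4.12 (cv2) and the standard library are available. Lean on these libraries where they do the work, as an engineer would, in place of code of your own. Each camera call takes 0.05 s, during which the arm holds its last target. There are 200 camera calls.

## Working session

There is one attempt and no reset: what is moved stays moved. The work goes in short steps, Python scripts to look and compute and a shell command to move; the robot and the scene stay as the last step left them, time stands still between calls to the robot, and variables do not carry over. Pictures are saved under pics/ and viewed, at most 10 in all, crops included, and the job is handed in when it is done.

```bash
mkdir -p pics
python3 - <<'E'
from station import env
import cv2,numpy as np
np.set_printoptions(precision=4,suppress=True)
for n in ("top","side"):
    cv2.imwrite(f"pics/{n}0.png",env.get_image(n)); i=env.camera_info(n); print({k:(np.array(v) if k=="world_from_camera" else v) for k,v in i.items()})
print(env.read_state())
E
```

```text
{'fx': 610.0321474938166, 'fy': 610.0321474938166, 'cx': 319.35178797582, 'cy': 233.75185143414103, 'world_from_camera': array([[-0.0058,  0.9966, -0.082 ,  0.3862],
       [-1.    , -0.0061, -0.003 , -0.1284],
       [-0.0035,  0.0819,  0.9966,  1.7349],
       [ 0.    ,  0.    ,  0.    ,  1.    ]])}
{'fx': 452.6706353762771, 'fy': 452.6706353762771, 'cx': 322.7101689397738, 'cy': 241.51380246257477, 'world_from_camera': array([[-0.9873,  0.1308, -0.0904,  0.4634],
       [-0.1578, -0.7383,  0.6558,  0.5477],
       [ 0.019 ,  0.6617,  0.7495,  0.8203],
       [ 0.    ,  0.    ,  0.    ,  1.    ]])}
{'clock': 0.1, 'joint_positions': array([-1.2611,  0.4777,  0.0223,  1.5564, -0.0115,  1.1093, -0.0831]), 'qd': array([ 0.0003, -0.0012, -0.0005, -0.001 , -0.0009,  0.001 ,  0.0005]), 'tau': array([  0.0056, -59.7763,   1.6141, -28.1959,   0.0128,   0.0049,
         0.    ]), 'eef_pos': array([0.2737, 0.6164, 0.2304]), 'tool_rot': array([-3.1399,  0.0001,  2.7238]), 'force': array([-0.4228,  0.203 , -0.6749]), 'ft_torque': array([-0.0282,  0.0157, -0.0086]), 'gripper_force': 0.0, 'finger_gap': 0.9989273979990326}
```

View pics/top0.png

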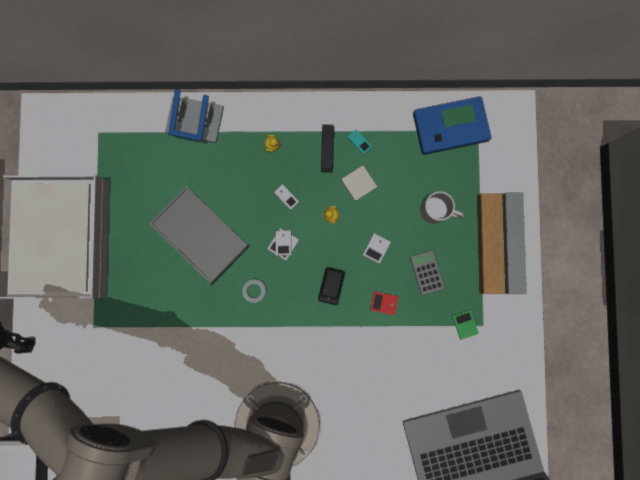

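View pics/side0.png

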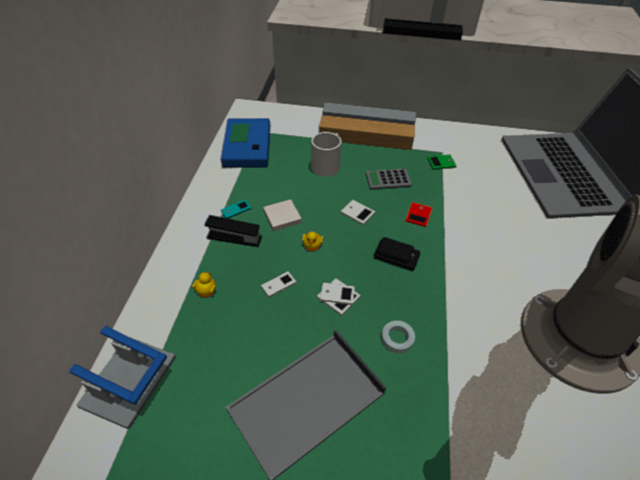

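The pictures show the tray at top (200,235) and side (305,405). The dark stop is at its robot-side short end, top (230,263) and side (360,362).

White cards in the top view:
- The pair at (284,244), with C lying on A.
- (287,196), narrow, likely D.
- (376,248), likely B.

The red card (384,303), green card (465,324) and turquoise card (360,141) are look-alikes to leave alone. I'll confirm with enlarged crops.

```bash
cat > h.py <<'E'
from station import env
import cv2,numpy as np
np.set_printoptions(precision=4,suppress=True)
def ray(n,p):
    i=env.camera_info(n);T=np.array(i["world_from_camera"])
    d=T[:3,:3]@np.array([(p[0]-i["cx"])/i["fx"],-(p[1]-i["cy"])/i["fy"],-1.]);return T[:3,3],d
def at(n,p,z):
    o,d=ray(n,p);return o+d*(z-o[2])/d[2]
def tri(pt,ps):
    o1,d1=ray("top",pt);o2,d2=ray("side",ps)
    s=np.linalg.lstsq(np.c_[d1,-d2],o2-o1,rcond=None)[0];a=o1+d1*s[0];b=o2+d2*s[1];return (a+b)/2,np.linalg.norm(a-b)
def proj(n,P):
    i=env.camera_info(n);T=np.array(i["world_from_camera"]);c=T[:3,:3].T@(np.array(P)-T[:3,3])
    return np.array([i["cx"]-i["fx"]*c[0]/c[2],i["cy"]+i["fy"]*c[1]/c[2]])
def crop(im,x,y,w,h,f): return cv2.resize(im[y:y+h,x:x+w],None,fx=f,fy=f,interpolation=cv2.INTER_CUBIC)
E
python3 - <<'E'
from h import *
t=cv2.imread("pics/top0.png");s=cv2.imread("pics/side0.png")
cv2.imwrite("pics/tc.png",crop(t,145,175,260,120,3))
cv2.imwrite("pics/tc2.png",crop(t,260,175,130,96,6))
cv2.imwrite("pics/sc.png",crop(s,220,190,200,150,4))
E
```

```text
(no output)
```

View pics/tc2.png

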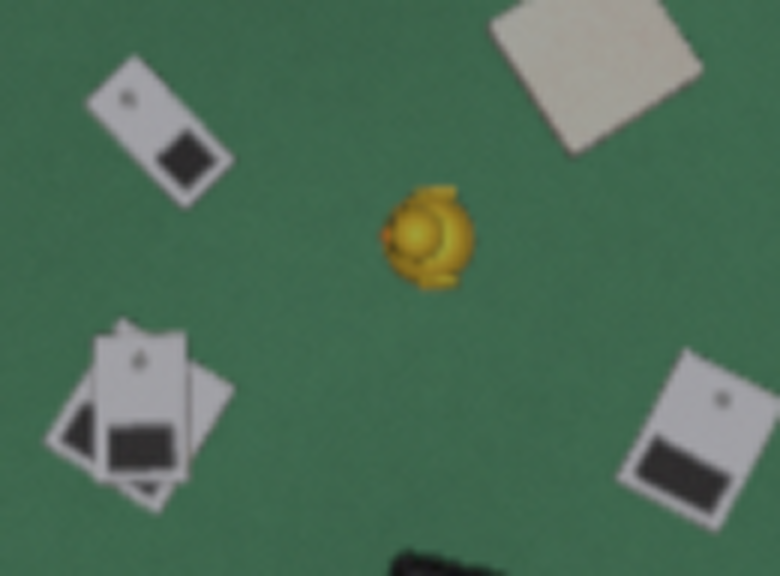

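View pics/sc.png

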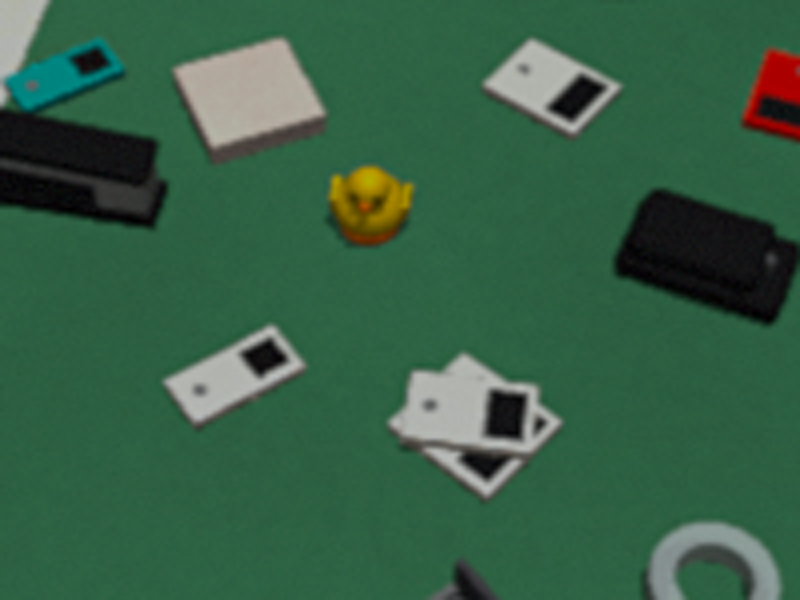

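The crops (6x top, 4x side) confirm three groups:
- D, the narrow white card with display lower right, is at crop (160,131).
- C is on A at crop (140,410).
- B, white and mid-width, is at crop (700,440).

Now I'll compute the poses and view the tray enlarged.

Run:
```python
from h import *
T={'D':[(134,54),(86,102),(186,208),(234,158)],'B':[(686,348),(787,401),(717,532),(616,479)],'C':[(95,336),(186,332),(188,480),(96,480)],'A':[(122,318),(45,440),(158,514),(235,388)]}
S={'D':[(163,382),(197,426),(305,364),(272,324)],'B':[(484,86),(531,38),(622,88),(574,136)],'C':[(398,440),(412,370),(538,386),(530,456)],'A':[(388,424),(487,498),(562,424),(462,353)]}
# display ends by top-corner index pairs
disp={'D':[2,3],'B':[2,3],'C':[2,3],'A':[1,2]}
zt={'D':.008,'B':.008,'C':.016,'A':.008}
for k in T:
    t=(np.array(T[k])+.5)/6-.5+[260,175]; s=(np.array(S[k])+.5)/4-.5+[220,190]
    P=np.array([at('top',p,zt[k]) for p in t]);Q=np.array([at('side',p,zt[k]) for p in s])
    c=P.mean(0);o=[i for i in range(4) if i not in disp[k]];d=P[disp[k]].mean(0)-P[o].mean(0)
    print(k,'tri',*tri(t.mean(0),s.mean(0)),'top',c,'side',Q.mean(0),'len',np.linalg.norm(d),'display dir deg',np.degrees(np.arctan2(d[1],d[0])), 'edges',np.linalg.norm(P-np.roll(P,1,0),axis=1))
    d=Q[disp[k]].mean(0)-Q[o].mean(0) if k!='?' else 0
    if k in'DA': print('  side dir',np.degrees(np.arctan2(d[1],d[0])))
t=cv2.imread("pics/top0.png");s=cv2.imread("pics/side0.png")
a=crop(t,145,180,110,110,3.6);b=crop(s,220,325,174,156,2.3)
im=np.zeros((400,800,3),np.uint8);im[:396,:396]=a;h,w=b.shape[:2];im[:h,400:400+w]=b[:, :400]
cv2.imwrite("pics/tray.png",im)
```

```text
D tri [ 0.6385 -0.0287  0.0023] 0.0033305321291977495 top [ 0.636  -0.0292  0.008 ] side [ 0.6387 -0.0252  0.008 ] len 0.06948862731712224 display dir deg -136.84480035001152 edges [0.0692 0.0324 0.0698 0.033 ]
  side dir -134.82511378526505
B tri [ 0.4884 -0.2854  0.0023] 0.002378452663405511 top [ 0.487  -0.2849  0.008 ] side [ 0.4897 -0.2803  0.008 ] len 0.07045052732151254 display dir deg 151.24745886343055 edges [0.0705 0.0538 0.0704 0.0536]
C tri [ 0.5056 -0.0203  0.009 ] 0.003057299032559123 top [ 0.5037 -0.0207  0.016 ] side [ 0.5069 -0.0158  0.016 ] len 0.06888982300486744 display dir deg -179.4678782484936 edges [0.0679 0.043  0.0698 0.0432]
A tri [ 0.5023 -0.0191  0.0003] 0.002837780209135023 top [ 0.5004 -0.0196  0.008 ] side [ 0.5035 -0.0146  0.008 ] len 0.06896609794417875 display dir deg 148.07208874850522 edges [0.0631 0.0682 0.064  0.0697]
  side dir 147.64577352892104
```

View pics/tray.png

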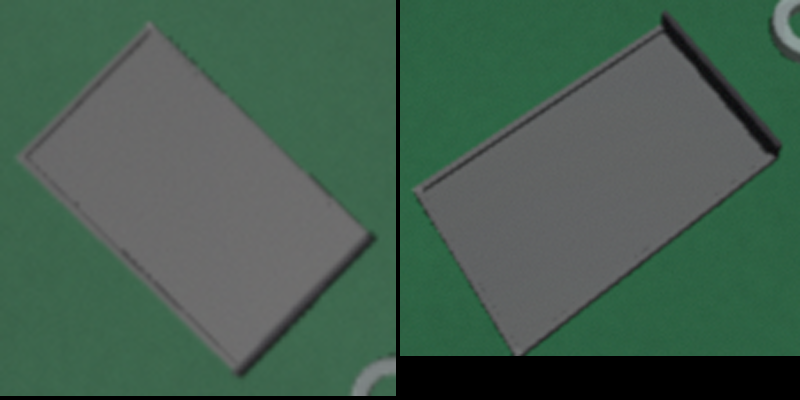

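The tray's far corners are at tray-crop (18,158) and (150,24). The stop shows as the dark band, top crop (240,372)–(372,238) and side crop (665,28)–(772,158). Next: fit the tray and compute the jogs.

```bash
cat >> h.py <<'E'
def jog(x,y,z,yawdeg):
    from scipy.spatial.transform import Rotation as R
    s=env.read_state();r=R.from_euler('xyz',s["tool_rot"]).as_matrix()
    yaw=np.degrees(np.arctan2(r[1,0],r[0,0]));d=r.T@(np.array([x,y,z])-s["eef_pos"])
    print("jog mm",(d*1000).round(1),"turn",round(-((yawdeg-yaw+180)%360-180),1),"t",round(s["clock"],2),"yaw",round(yaw,1),"q",s["joint_positions"].round(2))
E
python3 - <<'E'
from h import *
tp=lambda x,y:((np.array([x,y])+.5)/3.6-.5)+[145,180]
sd=lambda x,y:((np.array([x-400,y])+.5)/2.3-.5)+[220,325]
for n,f,far,st in (('top',tp,[(18,158),(150,24)],[((239,374),.03),((373,237),.03)]),('side',sd,[(415,190),(518,355)],[((667,30),.004),((770,160),.004)])):
    F=[at(n,f(*p),.01)[:2] for p in far];S=[at(n,f(*p),z)[:2] for p,z in st]
    Fm,Sm=np.mean(F,0),np.mean(S,0);d=Sm-Fm
    e=F[1]-F[0];e2=S[1]-S[0]
    print(n,'far',Fm,'stop',Sm,'L',np.linalg.norm(d),'dir',np.degrees(np.arctan2(d[1],d[0])),'farW',np.linalg.norm(e),np.degrees(np.arctan2(e[1],e[0])),'stopW',np.linalg.norm(e2),np.degrees(np.arctan2(e2[1],e2[0])))
jog(.5053,-.0185,.10,180.5)
E
```

```text
top far [0.6133 0.3078] stop [0.4418 0.1278] L 0.2485303046580887 dir -133.6104769815366 farW 0.14801414404178825 -44.13069484197064 stopW 0.14781475166258784 -44.384331380370064
side far [0.6159 0.3123] stop [0.4454 0.1373] L 0.2443610046509473 dir -134.238822649841 farW 0.147225997922796 136.37902611341792 stopW 0.14239003521706012 133.76500096193575
jog mm [-469.3 -486.1  131.3] turn -24.4 t 0.1 yaw 156.1 q [-1.26  0.48  0.02  1.56 -0.01  1.11 -0.08]
```

```bash
python3 -m jog '[-0.469,-0.486,0.131,-24.4,-0.469,-0.486,0.131,-24.4,-0.469,-0.486,0.131,-24.4,-0.469,-0.486,0.131,-24.4,-0.469,-0.486,0.131,-24.4,-0.469,-0.486,0.131,-24.4,-0.469,-0.486,0.131,-24.4,-0.469,-0.486,0.131,-24.4,-0.469,-0.486,0.131,-24.4,-0.469,-0.486,0.131,-24.4,-0.469,-0.486,0.131,-24.4,-0.469,-0.486,0.131,-24.4,-0.469,-0.486,0.131,-24.4,-0.469,-0.486,0.131,-24.4,-0.469,-0.486,0.131,-24.4,-0.469,-0.486,0.131,-24.4,-0.469,-0.486,0.131,-24.4,-0.469,-0.486,0.131,-24.4]' 1
python3 - <<'E'
from h import *
t=env.get_image("top");s=env.get_image("side");jog(.5053,-.0185,.0095,180.5)
im=np.zeros((450,800,3),np.uint8);im[:450,:400]=crop(t,240,195,80,90,5);im[:450,400:]=crop(s,265,220,100,113,4)[:450]
cv2.imwrite("pics/c1.png",im)
E
```

```text
clock: 1.6
eef_pos: [0.5058, -0.0237, 0.0994]
tool_rot: [-3.139, -0.001, 3.141]
force: [0.9, 0.4, 0.9]
finger_gap: 1.001
gripper_force: 0.0
jog mm [-0.4 -0.1 90.3] turn -0.2 t 1.7 yaw -179.7 q [-0.21  0.38  0.15  2.08 -0.09  0.69  1.57]
```

View pics/c1.png

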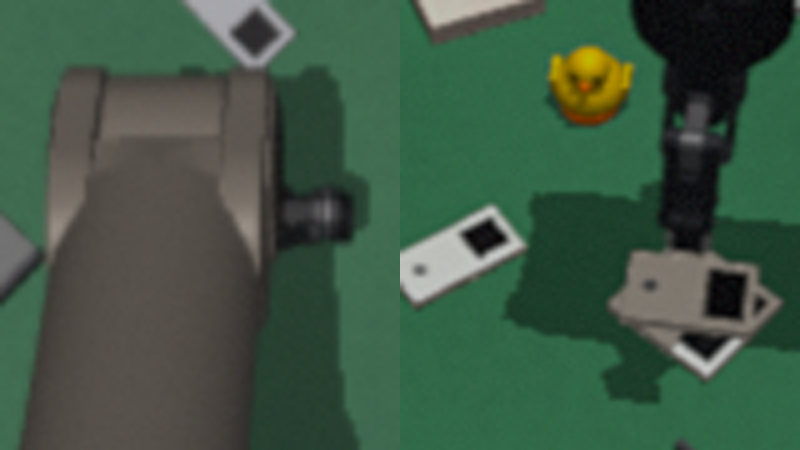

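The gripper stands over C as commanded; the side view shows C still on A. Now descend.

```bash
python3 -m jog '[0,0,0.04,0,0,0,0.075,0,0,0,0.090,0,0,0,0.090,0,0,0,0.090,0]' 1 && python3 -m jog '[0,0,0,0,0,0,0,0,0,0,0,0,0,0,0,0,0,0,0,0,0,0,0,0,0,0,0,0,0,0,0,0]' -1 30
```

```text
clock: 2.12
eef_pos: [0.5047, -0.016, 0.0101]
tool_rot: [3.141, -0.002, -3.131]
force: [-0.4, 0.1, 0.8]
finger_gap: 1.004
gripper_force: 0.0
clock: 2.78
eef_pos: [0.5063, -0.0173, 0.0117]
tool_rot: [3.141, 0.002, -3.133]
force: [-2.3, 0.4, 8.6]
finger_gap: 0.493
gripper_force: 29.3
```

```bash
python3 -m jog '[0,0,-0.015,0,0,0,-0.05,0,0,0,-0.08,0,0,0,-0.08,0]'
python3 - <<'E'
from h import *
s=env.get_image("side");jog(.5798,.2746,.03,226)
cv2.imwrite("pics/c2.png",crop(s,255,190,140,120,5))
E
```

```text
clock: 3.12
eef_pos: [0.5091, -0.0176, 0.0958]
tool_rot: [3.141, 0.01, -3.134]
force: [0.4, 0.6, 0.1]
finger_gap: 0.495
gripper_force: 30.7
jog mm [-73.6 291.4  64.5] turn -45.6 t 3.17 yaw -179.6 q [-0.21  0.39  0.15  2.08 -0.09  0.67  1.58]
```

View pics/c2.png

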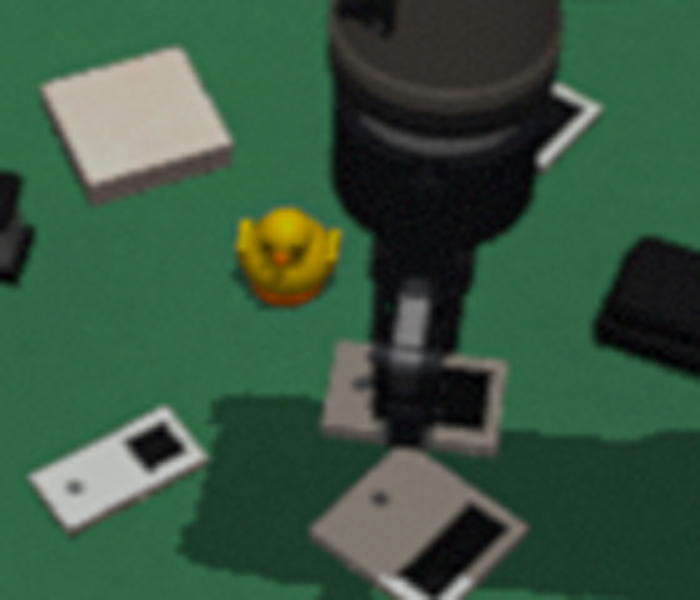

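The side view shows C lifted in the fingers at (415,395), while A at (420,530) and D are unmoved. I'll park C at the far end of the tray.

```bash
python3 -m jog '[-0.074,0.292,0,-45.6,-0.074,0.292,0,-45.6,-0.074,0.292,0,-45.6,-0.074,0.292,0,-45.6,-0.074,0.292,0,-45.6,-0.074,0.292,0,-45.6,-0.074,0.292,0,-45.6,-0.074,0.292,0,-45.6,-0.074,0.292,0.02,-45.6,-0.074,0.292,0.05,-45.6,-0.074,0.292,0.07,-45.6,-0.074,0.292,0.078,-45.6,-0.074,0.292,0.082,-45.6,-0.074,0.292,0.082,-45.6,-0.074,0.292,0.082,-45.6]' && python3 -m jog '[0,0,0,0,0,0,0,0,0,0,0,0,0,0,-0.03,0,0,0,-0.07,0,0,0,-0.08,0,0,0,-0.08,0]' 0.7 && python3 -c "
from h import *
print(env.read_state()['eef_pos']);jog(.502,-.0171,.10,148)"
```

```text
clock: 4.42
eef_pos: [0.5772, 0.275, 0.0088]
tool_rot: [-3.142, 0.001, -2.338]
force: [0.6, -0.1, -0.1]
finger_gap: 0.496
gripper_force: 33.2
clock: 5.0
eef_pos: [0.5798, 0.2765, 0.0927]
tool_rot: [-3.139, 0.008, -2.338]
force: [0.5, 0.5, 0.1]
finger_gap: 0.851
gripper_force: 0.0
[0.5798 0.2765 0.0927]
jog mm [ 265.3 -147.8   -9. ] turn 78.0 t 5.0 yaw -134.0 q [-0.49  0.57 -0.07  1.75  0.05  0.81  1.79]
```

```bash
python3 -m jog '[0.265,-0.148,0,78,0.265,-0.148,0,78,0.265,-0.148,0,78,0.265,-0.148,0,78,0.265,-0.148,0,78,0.265,-0.148,0,78,0.265,-0.148,0,78,0.265,-0.148,0,78,0.265,-0.148,0,78,0.265,-0.148,0,78,0.265,-0.148,0,78,0.265,-0.148,0,78,0.265,-0.148,0,78,0.265,-0.148,0,78]' 1 && python3 -c "
from h import *
jog(.502,-.0171,-.001,148)
s=env.get_image('side');jog(.502,-.0171,-.001,148)"
```

```text
clock: 6.17
eef_pos: [0.4994, -0.0184, 0.088]
tool_rot: [-3.141, -0.0, 2.588]
force: [0.5, 0.5, -0.1]
finger_gap: 0.998
gripper_force: 0.0
jog mm [-1.5  2.5 89. ] turn 0.3 t 6.17 yaw 148.3 q [-0.33  0.4   0.29  2.11 -0.18  0.66  1.11]
jog mm [-1.5  2.4 89.1] turn 0.2 t 6.22 yaw 148.2 q [-0.33  0.4   0.29  2.11 -0.18  0.66  1.11]
```

```bash
python3 -m jog '[-0.001,0.002,0.04,0,-0.001,0.002,0.075,0,-0.001,0.002,0.089,0,-0.001,0.002,0.089,0,-0.001,0.002,0.089,0]' 1 && python3 -m jog '[0,0,0,0,0,0,0,0,0,0,0,0,0,0,0,0,0,0,0,0,0,0,0,0]' -1 30 && python3 -m jog '[0,0,-0.015,0,0,0,-0.05,0,0,0,-0.08,0,0,0,-0.08,0,0,0,-0.08,0]' && python3 -c "
from h import *
u=np.array([.6947,.7193]);p=np.array([.4443,.1343])+.05*u
jog(p[0],p[1],.05,226)"
```

```text
clock: 6.63
eef_pos: [0.5011, -0.0175, -0.0011]
tool_rot: [-3.141, -0.001, 2.585]
force: [0.7, -0.6, -1.1]
finger_gap: 1.001
gripper_force: 0.0
clock: 7.13
eef_pos: [0.5028, -0.0173, 0.0012]
tool_rot: [3.14, 0.002, 2.584]
force: [-0.8, -0.4, 6.8]
finger_gap: 0.722
gripper_force: 30.9
clock: 7.55
eef_pos: [0.5035, -0.017, 0.082]
tool_rot: [3.137, 0.004, 2.585]
force: [0.1, -0.5, -1.0]
finger_gap: 0.722
gripper_force: 33.0
jog mm [120.  145.9  32. ] turn -77.9 t 7.55 yaw 148.1 q [-0.33  0.42  0.29  2.11 -0.2   0.64  1.11]
```

```bash
python3 -m jog '[0.120,0.146,0,-78,0.120,0.146,0,-78,0.120,0.146,0,-78,0.120,0.146,0,-78,0.120,0.146,0,-78,0.120,0.146,0,-78,0.120,0.146,0,-78,0.120,0.146,0,-78,0.120,0.146,0,-78,0.120,0.146,0,-78,0.120,0.146,0,-78,0.120,0.146,0,-78,0.120,0.146,0.03,-78,0.120,0.146,0.06,-78,0.120,0.146,0.072,-78,0.120,0.146,0.073,-78,0.120,0.146,0.073,-78,0.120,0.146,0.073,-78]'
python3 - <<'E'
from h import *
jog(.4443+.035*.6947,.1343+.035*.7193,.004,226)
s=env.get_image("side")
cv2.imwrite("pics/c3.png",crop(s,220,320,190,150,4))
E
```

```text
clock: 9.05
eef_pos: [0.4772, 0.1702, 0.0066]
tool_rot: [-3.141, 0.0, -2.339]
force: [0.7, 0.2, -0.9]
finger_gap: 0.717
gripper_force: 66.5
jog mm [13.7 -1.3  2.6] turn -0.0 t 9.05 yaw -134.0 q [-0.41  0.54 -0.06  2.1   0.07  0.49  1.84]
```

View pics/c3.png

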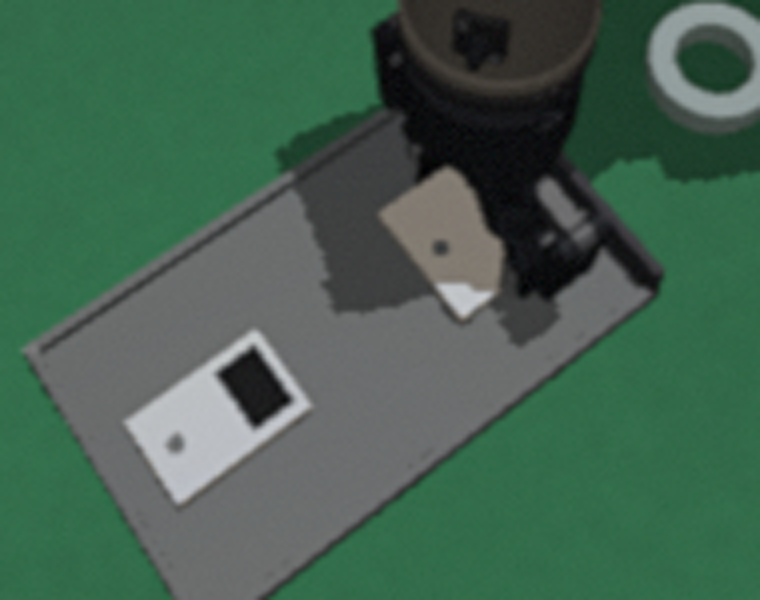

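C is parked straight on the tray's middle at crop (218,418). A is held above the floor near the stop, crop (450,240). Now slide A up to the stop.

```bash
python3 -m jog '[0,-0.001,0.002,0,0.006,-0.001,0.002,0,0.010,-0.001,0.002,0,0.012,-0.001,0.002,0,0.014,-0.001,0.002,0,0.014,-0.001,0.002,0]' -1 20;  python3 -m jog '[0.001,0,0,0,0.002,0,0,0,0.002,0,0,0]'
```

```text
clock: 9.6
eef_pos: [0.4713, 0.1622, 0.0057]
tool_rot: [-3.14, 0.009, -2.338]
force: [5.5, 6.8, -3.2]
finger_gap: 0.723
gripper_force: 66.1
clock: 9.85
eef_pos: [0.4713, 0.1622, 0.0061]
tool_rot: [-3.139, 0.013, -2.337]
force: [7.4, 9.2, -3.5]
finger_gap: 0.721
gripper_force: 66.0
```

```bash
python3 -m jog '[0,0,0,0,0,0,0,0,0,0,0,0,0,0,-0.03,0,0,0,-0.07,0,0,0,-0.08,0,0,0,-0.08,0]' 0.9 && python3 -c "
from h import *
d=np.radians(151.2);tail=-8e-3*np.array([np.cos(d),np.sin(d)])
jog(.4884+tail[0],-.2826+tail[1],.085,151.2)"
```

```text
clock: 10.43
eef_pos: [0.4683, 0.1581, 0.0872]
tool_rot: [-3.139, 0.005, -2.339]
force: [-0.3, 0.2, -0.4]
finger_gap: 0.945
gripper_force: 0.0
jog mm [ 301.  -328.2    1.4] turn 74.8 t 10.43 yaw -134.0 q [-0.39  0.38 -0.08  2.1   0.05  0.65  1.88]
```

```bash
python3 -m jog '[0.301,-0.328,0,74.8,0.301,-0.328,0,74.8,0.301,-0.328,0,74.8,0.301,-0.328,0,74.8,0.301,-0.328,0,74.8,0.301,-0.328,0,74.8,0.301,-0.328,0,74.8,0.301,-0.328,0,74.8,0.301,-0.328,0,74.8,0.301,-0.328,0,74.8,0.301,-0.328,0,74.8,0.301,-0.328,0,74.8,0.301,-0.328,0,74.8,0.301,-0.328,0,74.8]' 1
python3 - <<'E'
from h import *
t=env.get_image("top");s=env.get_image("side")
d=np.radians(151.2);tail=-8e-3*np.array([np.cos(d),np.sin(d)])
jog(.4884+tail[0],-.2826+tail[1],0,151.2)
im=np.zeros((440,800,3),np.uint8);im[:,:400]=crop(t,150,180,100,110,4);b=crop(s,225,325,170,156,2.4);im[:b.shape[0],400:]=b[:,:400]
cv2.imwrite("pics/c4.png",im);cv2.imwrite("pics/t4.png",t);cv2.imwrite("pics/s4.png",s)
E
```

```text
clock: 11.6
eef_pos: [0.4928, -0.2853, 0.083]
tool_rot: [3.142, -0.003, 2.641]
force: [-0.4, -0.4, -0.7]
finger_gap: 0.997
gripper_force: 0.0
jog mm [-2.7 -1.  83.5] turn 0.2 t 11.7 yaw 151.4 q [ 0.17  0.51  0.31  1.95 -0.23  0.72  1.69]
```

View pics/c4.png

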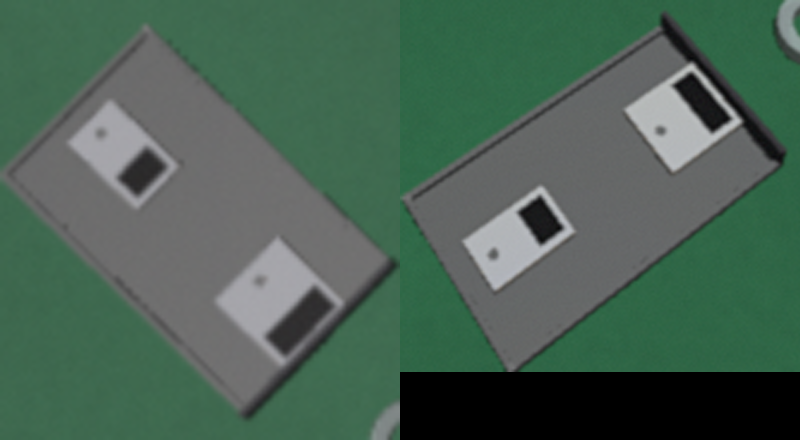

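A is square against the stop, at top crop (279,301) and side crop (683,117); C is parked at top crop (123,154). Measuring both.

```bash
cat >> h.py <<'E'
O=np.array([.4443,.1343]);U=np.array([.6947,.7193]);V=np.array([-.7193,.6947])
E
python3 - <<'E'
from h import *
f=lambda p:(np.array(p)+.5)/4-.5+[150,180]
g=lambda p:(np.array(p)-[400,0]+.5)/2.4-.5+[225,325]
T={'A':[(278,236),(214,300),(284,366),(345,303)],'C':[(110,98),(66,142),(136,210),(181,166)]}
S={'A':[(624,110),(673,172),(742,122),(692,63)],'C':[(462,240),(495,293),(576,232),(542,186)]}
for k in T:
    a=np.mean([at('top',f(p),.012)[:2] for p in T[k]],0);b=np.mean([at('side',g(p),.012)[:2] for p in S[k]],0);m=(a+b)/2
    print(k,a,b,m,'along',(m-O)@U,'across',(m-O)@V)
    P=np.array([at('top',f(p),.012)[:2] for p in T[k]])
    d=P[2]+P[3]-P[0]-P[1];print(np.degrees(np.arctan2(d[1],d[0])))
# tray middle
F=[(at('top',f(p),.01)+off)[:2] for p,off in (((5,175),[.0013,.0023,0]),((147,26),[.0013,.0023,0]))]
G=[(at('side',g(p),.01)-[.0013,.0023,0])[:2] for p in ((403,199),(510,373))]
for X in (F,G): m=np.mean(X,0);print('far',m,(m-O)@U,(m-O)@V)
W=[(at('top',f(p),.03)+[.0013,.0023,0])[:2] for p in ((246,416),(396,263))];m=np.mean(W,0);print('stop outer',(m-O)@U,(m-O)@V)
E
```

```text
A [0.4695 0.159 ] [0.4713 0.1625] [0.4704 0.1608] along 0.037174378472334096 across -0.0003986107803565973
-134.11927292081
C [0.5749 0.2714] [0.5772 0.2758] [0.5761 0.2736] along 0.19173094927626164 across 0.002004161873295598
-133.93084803748621
far [0.615  0.3082] 0.24371701999816034 -0.0019803355592752383
far [0.615  0.3112] 0.2457913652508292 0.00011969527460804541
stop outer -0.004277915532359243 -0.0025194076833269284
```

```bash
python3 -m jog '[-0.002,-0.001,0.04,0,-0.002,-0.001,0.075,0,-0.002,-0.001,0.083,0,-0.002,-0.001,0.083,0,-0.002,-0.001,0.083,0]' 1 && python3 -m jog '[0,0,0,0,0,0,0,0,0,0,0,0,0,0,0,0,0,0,0,0,0,0,0,0,0,0,0,0]' -1 20 && python3 -m jog '[0,0,-0.015,0,0,0,-0.05,0,0,0,-0.08,0,0,0,-0.08,0,0,0,-0.08,0]' && python3 -c "
from h import *
p=O+.0915*U-.0005*V
print(env.read_state()['eef_pos']);jog(p[0],p[1],.05,226)"
```

```text
clock: 12.12
eef_pos: [0.4954, -0.2877, 0.0018]
tool_rot: [3.141, -0.001, 2.641]
force: [-0.1, -0.4, 0.8]
finger_gap: 0.999
gripper_force: 0.0
clock: 12.7
eef_pos: [0.497, -0.2884, 0.0033]
tool_rot: [3.14, 0.003, 2.64]
force: [0.1, 1.8, 7.7]
finger_gap: 0.617
gripper_force: 19.7
clock: 13.12
eef_pos: [0.4969, -0.2891, 0.084]
tool_rot: [3.141, 0.005, 2.64]
force: [-0.1, 0.5, -0.0]
finger_gap: 0.609
gripper_force: 21.4
[ 0.4969 -0.2891  0.084 ]
jog mm [225.2 434.1  33.2] turn -74.7 t 13.12 yaw 151.3 q [ 0.18  0.51  0.32  1.94 -0.23  0.72  1.7 ]
```

```bash
python3 -m jog '[0.225,0.436,0,-74.7,0.225,0.436,0,-74.7,0.225,0.436,0,-74.7,0.225,0.436,0,-74.7,0.225,0.436,0,-74.7,0.225,0.436,0,-74.7,0.225,0.436,0,-74.7,0.225,0.436,0,-74.7,0.225,0.436,0,-74.7,0.225,0.436,0,-74.7,0.225,0.436,0,-74.7,0.225,0.436,0,-74.7,0.225,0.436,0,-74.7,0.225,0.436,0.03,-74.7,0.225,0.436,0.05,-74.7,0.225,0.436,0.06,-74.7,0.225,0.436,0.06,-74.7,0.225,0.436,0.06,-74.7]' && python3 -c "
from h import *
p=O+.0935*U-.0005*V
jog(p[0],p[1],.0155,226)
s=env.get_image('side');cv2.imwrite('pics/s5.png',s)
jog(p[0],p[1],.0155,226)"
```

```text
clock: 14.62
eef_pos: [0.5071, 0.2016, 0.0209]
tool_rot: [3.141, -0.002, -2.34]
force: [1.2, -0.6, -0.4]
finger_gap: 0.616
gripper_force: 21.4
jog mm [-1.4 -2.1  5.4] turn -0.1 t 14.62 yaw -134.1 q [-0.45  0.56 -0.06  2.01  0.06  0.58  1.83]
jog mm [-0.7 -1.8  6.2] turn -0.1 t 14.67 yaw -134.1 q [-0.45  0.56 -0.06  2.01  0.06  0.58  1.83]
```

```bash
python3 -m jog '[-0.001,-0.002,0.003,0,-0.001,-0.002,0.006,0,-0.001,-0.002,0.007,0,-0.001,-0.002,0.008,0,-0.001,-0.002,0.009,0,-0.001,-0.002,0.009,0]' && python3 -m jog '[0,0,0,0,0,0,0,0,0,0,0,0,0,0,0,0,0,0,-0.03,0,0,0,-0.07,0,0,0,-0.07,0]' 0.7 && python3 -c "
from h import *
p=O+.1997*U+.002*V
jog(p[0],p[1],.08,226)"
```

```text
clock: 15.17
eef_pos: [0.5108, 0.202, 0.013]
tool_rot: [-3.141, 0.002, -2.339]
force: [2.5, -0.7, 4.5]
finger_gap: 0.61
gripper_force: 20.2
clock: 15.75
eef_pos: [0.5131, 0.2031, 0.0879]
tool_rot: [-3.139, 0.008, -2.34]
force: [1.7, 0.9, -0.1]
finger_gap: 0.851
gripper_force: 0.0
jog mm [-102.3    3.8    8.8] turn -0.1 t 15.75 yaw -134.1 q [-0.44  0.46 -0.07  1.97  0.05  0.7   1.84]
```

```bash
python3 -m jog '[-0.102,0.003,0,0,-0.102,0.003,0,0,-0.102,0.003,0,0,-0.102,0.003,0.02,0,-0.102,0.003,0.05,0,-0.102,0.003,0.06,0,-0.102,0.003,0.06,0,-0.102,0.003,0.06,0]'
python3 - <<'E'
from h import *
p=O+.1997*U+.002*V
s=env.get_image('side');t=env.get_image('top');cv2.imwrite('pics/s6.png',s);cv2.imwrite('pics/t6.png',t)
jog(p[0],p[1],.0055,226)
for n,im,z in (('side',s,.02),('top',t,.02)):
    m=((im.min(2)>120)*255).astype(np.uint8)
    k,l,st,c=cv2.connectedComponentsWithStats(m)
    for i in range(1,k):
        q=at(n,c[i],.015)[:2]
        if st[i,4]>60 and -.02<(q-O)@U<.27 and abs((q-O)@V)<.08:print(n,c[i],st[i],(q-O)@U,(q-O)@V)
E
```

```text
clock: 16.42
eef_pos: [0.5779, 0.2764, 0.022]
tool_rot: [3.141, -0.002, -2.34]
force: [0.1, -0.1, 0.3]
finger_gap: 0.851
gripper_force: 0.0
jog mm [-3.2 -0.1 18.2] turn -0.1 t 16.52 yaw -134.1 q [-0.5   0.67 -0.06  1.77  0.06  0.7   1.78]
side [332.6791 394.4493] [313 383  43  26 296] 0.08067429692543569 0.02314532765081206
top [203.2  251.72] [194 240  20  26 125] 0.07485932468602566 0.02446207887794753
```

```bash
python3 -m jog '[-0.003,0,0.01,0,-0.003,0,0.0165,0,-0.003,0,0.0165,0,-0.003,0,0.0165,0]' && python3 -m jog '[0,0,0,0,0,0,0,0,0,0,0,0,0,0,0,0,0,0,0,0,0,0,0,0]' -1 20 && python3 -m jog '[0,0,-0.01,0,0,0,-0.03,0,0,0,-0.05,0,0,0,-0.05,0,0,0,-0.05,0]'
python3 - <<'E'
from h import *
s=env.get_image('side');t=env.get_image('top');cv2.imwrite('pics/s7.png',s);cv2.imwrite('pics/t7.png',t)
e=env.read_state()['eef_pos'];print(e,(e[:2]-O)@U,(e[:2]-O)@V)
# unshadowed profile along tray mid-line in side image at several acrosses
for v in (-.012,0,.012):
    print(v,[int(t[int(round(q[1])),int(round(q[0]))].min()) for a in np.arange(0,.16,.004) for q in [proj('top',[*(O+a*U+v*V)-[.0013,.0023],.012])]])
E
```

```text
clock: 16.85
eef_pos: [0.5801, 0.2789, 0.0054]
tool_rot: [3.141, -0.001, -2.339]
force: [0.2, -0.0, 0.4]
finger_gap: 0.85
gripper_force: 0.0
clock: 17.35
eef_pos: [0.5808, 0.2792, 0.0062]
tool_rot: [-3.141, 0.001, -2.339]
force: [-0.9, -1.3, 3.0]
finger_gap: 0.507
gripper_force: 20.7
clock: 17.77
eef_pos: [0.5814, 0.2795, 0.0574]
tool_rot: [-3.141, 0.003, -2.339]
force: [-0.7, 0.3, -0.5]
finger_gap: 0.503
gripper_force: 20.5
[0.5801 0.2788 0.0555] 0.1982323068390035 0.0027216866935188054
-0.012 [44, 78, 51, 24, 27, 27, 27, 77, 116, 117, 115, 115, 107, 100, 98, 40, 25, 21, 25, 31, 89, 110, 110, 109, 111, 112, 110, 111, 110, 112, 83, 69, 69, 68, 69, 69, 69, 69, 69, 69]
0 [43, 71, 41, 23, 26, 26, 32, 83, 115, 115, 116, 116, 115, 98, 99, 42, 21, 23, 22, 31, 89, 110, 111, 110, 110, 109, 89, 72, 98, 110, 82, 70, 68, 68, 68, 68, 68, 68, 68, 68]
0.012 [44, 80, 45, 25, 25, 24, 30, 83, 107, 116, 117, 115, 111, 89, 99, 41, 20, 23, 24, 27, 90, 109, 111, 112, 112, 111, 111, 115, 120, 121, 102, 77, 97, 98, 105, 111, 111, 111, 110, 101]
```

B's tail sits at 120 mm and its overlap on A is about 22 mm, as planned. Next: place C.

```bash
python3 -m jog '[0.03,-0.003,0,0,0.060,-0.003,0,0,0.060,-0.003,0,0,0.060,-0.003,0.02,0,0.060,-0.003,0.033,0,0.060,-0.003,0.033,0,0.060,-0.003,0.033,0]' && python3 -c "
from h import *
p=O+.139*U+.0002*V
jog(p[0],p[1],.0112,226)"
```

```text
clock: 18.45
eef_pos: [0.5399, 0.2336, 0.0214]
tool_rot: [3.14, -0.003, -2.339]
force: [0.8, 0.6, -0.1]
finger_gap: 0.505
gripper_force: 20.6
jog mm [-1.2 -0.  10.2] turn -0.0 t 18.45 yaw -134.0 q [-0.47  0.61 -0.06  1.91  0.06  0.63  1.81]
```

```bash
python3 -m jog '[-0.001,0,0.003,0,-0.001,0,0.005,0,-0.001,0,0.007,0,-0.001,0,0.009,0,-0.001,0,0.0105,0,-0.001,0,0.0105,0]' && python3 -m jog '[0,0,0,0,0,0,0,0,0,0,0,0,0,0,0,0,0,0,-0.03,0,0,0,-0.07,0,0,0,-0.075,0,0,0,-0.075,0]' 0.6 && python3 -c "
from h import *
d=np.radians(-136);p=np.array([.6374,-.0272])-8e-3*np.array([np.cos(d),np.sin(d)]);print(p)
jog(p[0],p[1],.085,224)"
```

```text
clock: 18.95
eef_pos: [0.5426, 0.2353, 0.0128]
tool_rot: [-3.141, 0.002, -2.339]
force: [2.6, 2.0, 3.2]
finger_gap: 0.503
gripper_force: 21.5
clock: 19.62
eef_pos: [0.5436, 0.2354, 0.0901]
tool_rot: [-3.14, 0.005, -2.34]
force: [-0.0, -0.5, -0.2]
finger_gap: 0.797
gripper_force: 0.0
[ 0.6432 -0.0216]
jog mm [ 115.5 -250.3    5. ] turn 1.9 t 19.62 yaw -134.1 q [-0.46  0.51 -0.07  1.87  0.05  0.75  1.82]
```

```bash
python3 -m jog '[0.1155,-0.2505,0,2,0.1155,-0.2505,0,2,0.1155,-0.2505,0,2,0.1155,-0.2505,0,2,0.1155,-0.2505,0,2,0.1155,-0.2505,0,2,0.1155,-0.2505,0,2,0.1155,-0.2505,0,2,0.1155,-0.2505,0,2]'
python3 - <<'E'
from h import *
s=env.get_image('side');t=env.get_image('top');cv2.imwrite('pics/s8.png',s);cv2.imwrite('pics/t8.png',t)
jog(.6432,-.0216,.0025,224)
for v in (-.012,0,.010):
    print(v,[int(t[int(round(q[1])),int(round(q[0]))].min()) for a in np.arange(0.04,.2,.004) for q in [proj('top',[*(O+a*U+v*V)-[.0013,.0023],.012])]])
for a in (.085,.115,.140,.155):
    print(a,[int(t[int(round(q[1])),int(round(q[0]))].min()) for v in np.arange(-.04,.042,.004) for q in [proj('top',[*(O+a*U+v*V)-[.0013,.0023],.014])]])
E
```

```text
clock: 20.37
eef_pos: [0.6406, -0.0254, 0.0855]
tool_rot: [3.141, -0.003, -2.379]
force: [0.2, 1.0, -0.2]
finger_gap: 0.799
gripper_force: 0.0
jog mm [-1.9 -2.4 83.5] turn 0.0 t 20.47 yaw -136.0 q [-0.04  0.58 -0.03  1.75  0.02  0.81  2.26]
-0.012 [166, 165, 138, 149, 146, 61, 32, 28, 31, 46, 132, 164, 166, 165, 164, 126, 151, 110, 49, 46, 47, 53, 119, 165, 166, 166, 164, 165, 165, 164, 165, 164, 136, 111, 109, 107, 108, 108, 108, 109]
0 [164, 165, 158, 124, 146, 61, 30, 31, 32, 50, 147, 165, 165, 165, 164, 128, 151, 94, 31, 30, 31, 37, 117, 164, 165, 165, 165, 165, 144, 109, 139, 163, 137, 109, 108, 109, 109, 108, 108, 109]
0.01 [165, 166, 157, 125, 147, 61, 30, 30, 29, 59, 151, 166, 165, 166, 151, 125, 142, 50, 30, 32, 32, 40, 117, 164, 166, 165, 165, 166, 165, 166, 166, 163, 133, 110, 109, 109, 108, 109, 109, 108]
0.085 [111, 110, 112, 94, 144, 165, 166, 165, 165, 165, 166, 165, 165, 165, 165, 165, 161, 124, 110, 110, 111]
0.115 [110, 111, 111, 130, 155, 151, 127, 46, 27, 30, 30, 30, 30, 32, 94, 160, 154, 109, 110, 111, 111]
0.14 [110, 110, 109, 109, 94, 144, 165, 166, 166, 165, 165, 165, 165, 165, 165, 162, 123, 111, 109, 109, 109]
0.155 [109, 110, 110, 109, 93, 143, 166, 164, 164, 146, 109, 128, 163, 165, 166, 144, 112, 108, 109, 109, 110]
```

B and C lie as planned, with C's tail at 168 mm and both displays visible. Picking D.

```bash
python3 -m jog '[-0.002,-0.002,0.04,0,-0.002,-0.002,0.075,0,-0.002,-0.002,0.083,0,-0.002,-0.002,0.083,0,-0.002,-0.002,0.083,0]' && python3 -m jog '[0,0,0,0,0,0,0,0,0,0,0,0,0,0,0,0,0,0,0,0,0,0,0,0,0,0,0,0]' -1 20 && python3 -m jog '[0,0,-0.015,0,0,0,-0.05,0,0,0,-0.08,0,0,0,-0.08,0,0,0,-0.08,0]' && python3 -c "
from h import *
p=O+.187*U-.0003*V
e=env.read_state()['eef_pos'];print(e);jog(p[0],p[1],.05,226)"
```

```text
clock: 20.88
eef_pos: [0.6442, -0.0213, 0.0046]
tool_rot: [3.141, -0.0, -2.373]
force: [0.7, 0.0, -0.4]
finger_gap: 0.802
gripper_force: 0.0
clock: 21.47
eef_pos: [0.6456, -0.0225, 0.0063]
tool_rot: [-3.14, 0.002, -2.374]
force: [-1.4, -0.0, 6.6]
finger_gap: 0.377
gripper_force: 19.3
clock: 21.88
eef_pos: [0.6463, -0.0228, 0.088]
tool_rot: [-3.138, 0.004, -2.375]
force: [0.1, 0.1, -0.8]
finger_gap: 0.377
gripper_force: 20.0
[ 0.6463 -0.0228  0.088 ]
jog mm [-150.3  259.8   37.6] turn -2.1 t 21.88 yaw -136.1 q [-0.04  0.58 -0.03  1.74  0.02  0.81  2.26]
```

```bash
python3 -m jog '[-0.1515,0.260,0,-2,-0.1515,0.260,0,-2,-0.1515,0.260,0,-2,-0.1515,0.260,0,-2,-0.1515,0.260,0,-2,-0.1515,0.260,0,-2,-0.1515,0.260,0,-2,-0.1515,0.260,0,-2,-0.1515,0.260,0.03,-2,-0.1515,0.260,0.05,-2,-0.1515,0.260,0.058,-2,-0.1515,0.260,0.058,-2,-0.1515,0.260,0.058,-2]' && python3 -c "
from h import *
p=O+.188*U-.0002*V
jog(p[0],p[1],.0150,226)"
```

```text
clock: 22.97
eef_pos: [0.5728, 0.2691, 0.0262]
tool_rot: [3.141, -0.001, -2.34]
force: [0.6, 0.7, 0.3]
finger_gap: 0.376
gripper_force: 20.0
jog mm [-1.8 -1.4 11.2] turn -0.1 t 22.97 yaw -134.1 q [-0.5   0.65 -0.05  1.8   0.05  0.7   1.79]
```

```bash
python3 -m jog '[-0.002,-0.001,0.003,0,-0.002,-0.001,0.005,0,-0.002,-0.001,0.007,0,-0.002,-0.001,0.009,0,-0.002,-0.001,0.011,0,-0.002,-0.001,0.0115,0,-0.002,-0.001,0.0115,0]' && python3 -m jog '[0,0,0,0,0,0,0,0,0,0,0,0,0,0,0,0,0,0,-0.03,0,0,0,-0.07,0,0,0,-0.11,0,0,0,-0.11,0]' 0.5 && python3 -m jog '[0,-0.3,-0.11,0,0,-0.3,-0.11,0,0,-0.3,-0.11,0,0,-0.3,-0.11,0,0,-0.3,-0.11,0,0,-0.3,-0.11,0,0,-0.3,-0.11,0,0,-0.3,-0.11,0,0,-0.3,-0.11,0]'
python3 - <<'E'
from h import *
s=env.get_image('side');t=env.get_image('top')
im=np.zeros((600,800,3),np.uint8);im[:440,:400]=crop(t,150,180,100,110,4);b=crop(s,225,325,166,156,2.4);im[:b.shape[0],400:]=b[:,:398][:,:400] if b.shape[1]<400 else b[:,:400]
b=cv2.resize(t[120:340,90:400],None,fx=.7,fy=.7);im[445:599,0:217]=b[:154,:217]
b=cv2.resize(s[90:350,190:460],None,fx=.8,fy=.8);im[380:588,420:636]=b[:208,:216]
cv2.imwrite('pics/fin.png',im)
for v in (-.012,0,.010):
    print(v,[int(t[int(round(q[1])),int(round(q[0]))].min()) for a in np.arange(0.08,.24,.004) for q in [proj('top',[*(O+a*U+v*V)-[.0013,.0023],.012])]])
E
```

```text
clock: 23.55
eef_pos: [0.5758, 0.2709, 0.0157]
tool_rot: [-3.141, 0.002, -2.339]
force: [0.8, 0.3, 5.0]
finger_gap: 0.368
gripper_force: 19.7
clock: 24.22
eef_pos: [0.5793, 0.2727, 0.1329]
tool_rot: [-3.138, 0.012, -2.34]
force: [0.6, 2.4, 1.0]
finger_gap: 0.751
gripper_force: 0.0
clock: 24.97
eef_pos: [0.7947, 0.0535, 0.2364]
tool_rot: [-3.135, 0.0, -2.348]
force: [-1.0, -1.4, -0.0]
finger_gap: 0.753
gripper_force: 0.0Traceback (most recent call last):
  File "<stdin>", line 3, in <module>
ValueError: could not broadcast input array from shape (372,398,3) into shape (372,400,3)
```

Run:
```python
from h import *
s=env.get_image('side');t=env.get_image('top')
im=np.zeros((600,800,3),np.uint8)
def put(b,x,y): h=min(b.shape[0],600-y);w=min(b.shape[1],800-x);im[y:y+h,x:x+w]=b[:h,:w]
put(crop(t,150,180,100,110,4),0,0);put(crop(s,225,325,166,156,2.4),400,0)
put(crop(t,90,120,310,220,.7),0,445);put(crop(s,190,90,270,260,.8),420,380)
cv2.imwrite('pics/fin.png',im)
for v in (-.012,0,.010):
    print(v,[int(t[int(round(q[1])),int(round(q[0]))].min()) for a in np.arange(0.08,.24,.004) for q in [proj('top',[*(O+a*U+v*V)-[.0013,.0023],.012])]])
```

```text
-0.012 [134, 167, 168, 168, 166, 130, 155, 101, 51, 46, 48, 53, 121, 167, 168, 169, 156, 122, 162, 160, 159, 159, 158, 158, 160, 162, 162, 167, 168, 169, 167, 168, 166, 166, 127, 110, 110, 109, 109, 108]
0 [151, 167, 168, 168, 166, 130, 153, 96, 32, 30, 29, 39, 119, 167, 168, 168, 154, 122, 149, 62, 30, 28, 29, 70, 155, 168, 168, 168, 168, 167, 137, 111, 151, 165, 129, 109, 110, 108, 109, 109]
0.01 [154, 168, 168, 168, 153, 128, 146, 50, 31, 31, 32, 39, 120, 167, 167, 169, 156, 122, 150, 88, 80, 80, 80, 97, 159, 169, 169, 168, 168, 168, 168, 168, 168, 155, 115, 110, 110, 109, 109, 97]
```

View pics/fin.png

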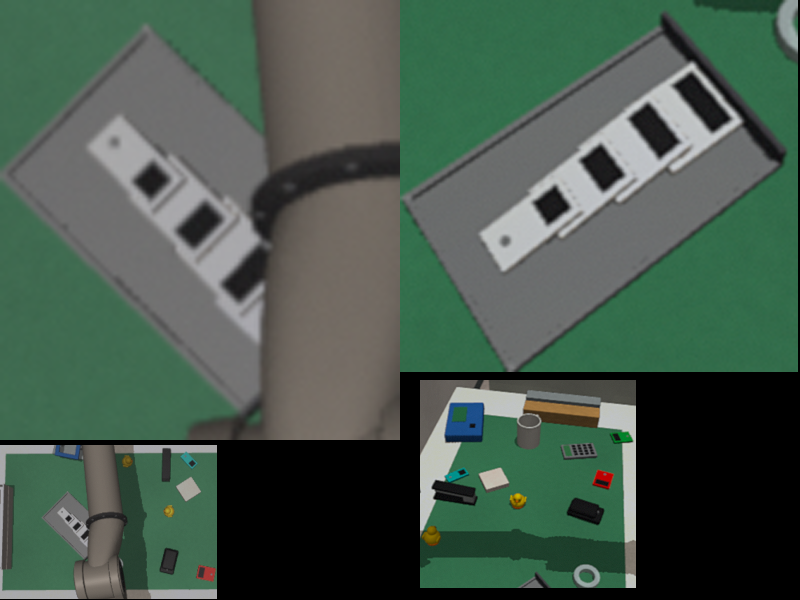

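The side view shows the finished row, A against the stop at (710,110), then B, C and D at (530,235). It is straight and centred, all four displays show, and the bystanders are where they were. Handing in.

```bash
python3 -c "
from station import env
print(env.job_done())"
```

```text
the job is handed in; nothing more can be done
None
```

I handed the job in at about 25 s: the four cards lie as one overlapping row down the tray's middle, the widest against the stop, each overlapping the one before by about 22 mm, all displays readable, and the bystanders look untouched in the final pictures.

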